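# Push the toppled salt and pepper shakers upright in the rack

## Task

The salt and pepper shakers have both toppled against the walls of the rack's top tier and lean out over its edge. Push each one back up with your fingertips so that both stand upright on the floor of the top tier, then take your hand away. Do not pick them up or squeeze them, push gently since they are glass, and leave the spice jar, the tea infuser ball, the tulip magnet and the mug where they are.

Things in the scene. Friction and masses are not known exactly. Their poses are not given: they have to be found in the camera images.
- salt: Salt shaker: clear glass, 40 x 40 mm square, with a domed round steel cap (35 mm), 88 mm high in all, about 0.13 kg. Origin: centre of its underside; z axis: base to cap. Starts toppled 40 degrees to the rack's left (+y): one bottom edge on the top tier's floor, one side resting on the side wall, cap 20 mm out beyond the wall. Pushed in and up at the cap, it turns up about that edge.
- pepper: Pepper shaker: like the salt shaker in glass, size and mass (40 x 40 mm, 88 mm high) but with a flat-topped cap. Origin: centre of its underside; z axis: base to cap. Starts toppled 40 degrees in the same way over the top tier's front wall (the rack's -x side, nearest the robot). Either shaker drops onto its base by itself once within about 25 degrees of upright.
- top_tier (a point): Centre of the top tier's floor, 186 mm above the shelf; x to the rack's back (away from the robot), y to its left, z up. The rack is a fixed stack of three equal white plastic trays, inside 180 mm (x) by 250 mm (y), walls 32 mm above the floor, 3 mm thick with a rim 4 mm further out, 14 mm square leg sockets in the corners, as high as the walls.
- spice_jar: Small round spice jar, 38 mm diameter, 62 mm high, standing in the back right part of the top tier. Origin: centre of its underside. To be left alone.
- infuser: Steel tea infuser ball, about 50 mm across and 54 mm high with its loop, on the middle tier. Origin: underside. To be left alone.
- tulip: Red ceramic magnet shaped like a tulip, about 70 x 40 x 8 mm, lying on the bottom tier. Origin: underside, near its middle. To be left alone.
- mug: White mug, 80 mm diameter, 92 mm high, on the shelf to the left of the rack. Origin: centre of its underside. To be left alone.
Mind the look-alikes: they are no part of the job. Leave any orange look-alike of the pepper alone.

How it is judged (in metres and radians):
At the end, for the whole second after the job is handed in: Both shakers stand within about 4.5 degrees of upright, at rest, with their bases on the floor of the top tier (within 6 mm of its height) (angle between each of salt, pepper's own z axis and vertical below 0.08 rad and z of salt in the frame of top_tier between -0.006 and 0.006 m and z of pepper in the frame of top_tier between -0.006 and 0.006 m and horizontal distance between each of salt, pepper and top_tier below 0.15 m and linear speed of each of salt, pepper below 0.02 m/s); the robot touches nothing.
It fails at once if a shaker is lifted off the tier (z of any of salt, pepper in the frame of top_tier above 0.03 m or (angle between salt's own z axis and vertical below 0.2 rad and z of salt in the frame of top_tier above 0.012 m) or (angle between pepper's own z axis and vertical below 0.2 rad and z of pepper in the frame of top_tier above 0.012 m)).
It fails at once if a shaker is squeezed or pushed harder than 15 N (contact force between the fingers and salt above 15 N or contact force between the fingers and pepper above 15 N).
It fails at once if a bystander is moved more than 15 mm (distance of any of spice_jar, infuser, tulip, mug from where it was at the start of the episode above 0.015 m).
It also fails if it takes over 58 s, if anything falls off the work surface, if the arm or the gripper's body presses on something with over 40 N, if the wrist force passes 120 N, or if a joint passes its speed limit or range.

## Robot

A 6-joint arm with a two-finger parallel gripper is mounted at the origin on the work surface. World frame = base frame: x ahead of the robot, y to its left, z up, the work surface at z = 0. Lengths are in mm, angles in rad, forces in N, time in s.
With the tool pointing down it reaches from about 425 to 950 mm from the base axis. Payload 14.7 kg.
Tool frame: the origin (TCP) lies midway between the tips of the shut fingers; the grasp point (between the pads) lies r.pinch_z behind it (r.pinch_z is the distance from the TCP to the grasp point, in mm); z points along the fingers, y is the line along which they close (so a half turn about z gives the same grasp; the last joint's range is limited). The gripper opens to 85 mm and grips with 20 to 120 N. Pads are 22 mm wide; open, the fingers measure 114 mm over their backs; the gripper's body (76 mm by 85 mm) begins 54 mm behind the grasp point. The pads swing forward as they close: fully open they stand 13 mm farther back than shut.
Start: joints at [-1.337, 0.48, 1.596, -0, 1.065, -0.047], TCP at [180.147, -624.531, 231.297] pointing down, gripper open.
Joint ranges: [-2.75, 2.75], [-0.82, 2.05], [0.23, 2.67], [-1.56, 4.7], [0.09, 2.69], [-2.92, 2.92]. Speed limits (rad/s): [1.89, 1.89, 2.39, 3.01, 3.01, 3.01].

## Interface

Orientations are given as a unit quaternion [w, x, y, z].
In Python, from cell import readout, read_camera, camera_model, job_done, r gives the robot as it stands. The module is installed in compiled form; this text tells all that it offers.
- The arm moves only by the shell command python3 -m jog 'ROWS' [FORCE]. ROWS is JSON, a list of rows, each a list of 5 numbers: the shift along the tool's x, y, z in units of 40 mm (1.0 is 40 mm), then the turn about the tool's z in units of 6 degrees (1.0 is 6 degrees), then the closure in counts, from 0 (fully open) to 255 (shut). In form: [[dx, dy, dz, spin, hand], ...]. A call has 1 to 20 rows; each row is the pose to reach, as a shift and turn from the pose commanded when the call began, along the tool's axes at that moment; what a row does not reach only later rows make up. A row lasts 1/12 s, in which the tool goes at most 41.7 mm and 7.16 degrees, less where a joint would pass 70% of its speed; a pose out of reach is approached as far as the arm can. A call with a gripper value outside its range is refused whole. The fingers move at their own pace and stop on an object; FORCE is the grip in N (left out, the last holds). Time passes only in rows, so rows that repeat a pose let the fingers close. It gives the time, the measured TCP pose, the force, the opening and the grip force at its end, in the units of the state.
- readout.read_state(): the state, without advancing time (a new reading comes with each control period).
- read_camera(name): name is "scene" or "top"; returns (picture, depth): 420x560x3 uint8, red, green, blue; 420x560 float32, mm along the optical axis (not along the pixel's ray), 0 where there is no reading.
- camera_model(name): a dict with "fx", "fy", "cx", "cy" (pixels), "rvec" (rotation vector, rad) and "tvec" (3), from world to camera coordinates, as OpenCV has them. Camera axes: x right, y down, z forward; pixel columns grow to the right and rows downward; lengths in mm; the calibration is good to about 2 mm. A picture is of the moment at which its call begins. camera_model takes no time and is no camera call.
- job_done(): hands the job in; it is judged then, once.
The state is a dict: "time_s": time; "q": joint angles; "dq": joint speeds; "joint_efforts": joint torques, N m; "ee_pos": TCP position; "tool_rot": TCP orientation; "contact_force": force on the tool from outside, world axes, zero at the start; "moment": the same for the moment, N m; "grip_width": opening from 0.0 (shut) to 1.0 (fully open); "grip_force": force on a finger pad.
Only numpy, scipy, OpenCV 4.12 (cv2) and the standard library are available. Lean on these libraries where they do the work, as an engineer would, in place of code of your own. Each camera call takes 0.05 s, during which the arm holds its last target. There are 200 camera calls.

## Working session

There is one attempt and no reset: what is moved stays moved. The work goes in short steps, Python scripts to look and compute and a shell command to move; the robot and the scene stay as the last step left them, time stands still between calls to the robot, and variables do not carry over. Pictures are saved under pics/ and viewed, at most 10 in all, crops included, and the job is handed in when it is done.

```bash
mkdir -p pics
cat > h.py <<'E'
import numpy as np, cv2
from cell import readout, read_camera, camera_model, r
def cam(n):
    m=camera_model(n); R=cv2.Rodrigues(np.array(m["rvec"],float))[0]; return m,R,np.array(m["tvec"],float).ravel()
def cloud(n,d):
    m,R,t=cam(n); v,u=np.indices(d.shape); 
    P=np.stack([(u-m["cx"])/m["fx"]*d,(v-m["cy"])/m["fy"]*d,d],-1)
    return (P-t)@R
def proj(n,p):
    m,R,t=cam(n); c=R@np.array(p,float)+t; return m["fx"]*c[0]/c[2]+m["cx"],m["fy"]*c[1]/c[2]+m["cy"]
E
python3 - <<'E'
from h import *
for n in("scene","top"):
    p,d=read_camera(n); cv2.imwrite(f"pics/{n}0.png",p[:,:,::-1]); np.savez(f"{n}0.npz",p=p,d=d)
    m,R,t=cam(n); print(n,m["fx"],-R.T@t,R[2])
s=readout.read_state(); print(s["time_s"],s["ee_pos"],s["tool_rot"],r.pinch_z,s["contact_force"])
E
```

```text
scene 466.50583509972296 [1144.78450966 -503.41723988  807.47452491] [-0.61612541  0.52093928 -0.59077216]
top 530.7042687103072 [ 258.64176541   71.12334044 1158.30806923] [ 0.21813503 -0.01971964 -0.97571935]
0.1 [ 180.0683657  -624.1845334   230.75644734] [-5.29518471e-04  9.90162536e-01  1.39920946e-01 -3.94466703e-05] 18.700000000000003 [-0.08667677  0.42238521  0.27925854]
```

View pics/scene0.png

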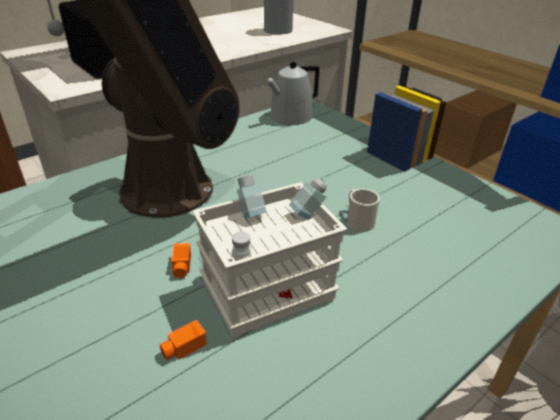

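View pics/top0.png

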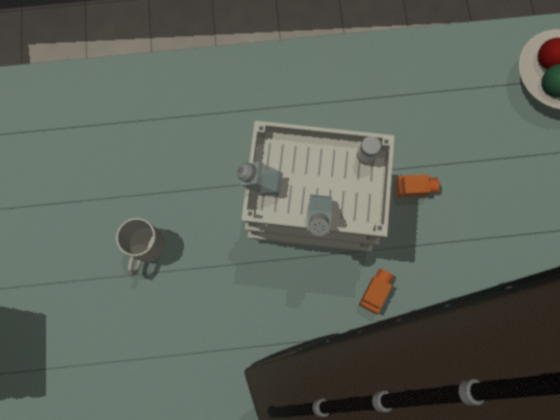

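Scene: the rack is in the middle, with the pepper at about (249,195), the salt at (308,198), the jar at (240,243) and the mug to the right. Top: the rack corners are near (258,125), (393,135), (384,232) and (247,222). The salt cap is at (247,172), the pepper cap at (319,225) and the jar at (370,148).

Run:
```python
from h import *
T=np.load("top0.npz"); S=np.load("scene0.npz")
c=T["p"][105:260,225:410,::-1]; cv2.imwrite("pics/topc.png",cv2.resize(c,None,fx=4,fy=3.8 if 0 else 3.8,interpolation=cv2.INTER_CUBIC)[:600,:800])
c=S["p"][160:270,185:355,::-1]; cv2.imwrite("pics/scc.png",cv2.resize(c,None,fx=4.5,fy=4.5,interpolation=cv2.INTER_CUBIC))
C=cloud("top",T["d"]); 
for n,(u,v) in dict(salt=(247,172),pep=(319,225),jar=(370,146),c1=(258,126),c2=(393,135),c3=(384,232),c4=(247,222),floor=(320,170)).items(): print(n,C[v,u].round(0))
C2=cloud("scene",S["d"])
for n,(u,v) in dict(pep=(246,181),salt=(319,185),jar=(240,240),mug=(363,193)).items(): print("sc",n,C2[v,u].round(0))
# rim plane points
z=C[...,2]; m=(T["d"]>0)&(z>205)&(z<235); P=C[m]; P=P[(abs(P[:,1])<400)]
print(P[:,2].mean(), cv2.minAreaRect(P[:,:2].astype(np.float32)), len(P))
```

```text
salt [541. 105. 275.]
pep [435.  -9. 269.]
jar [ 575. -120.  246.]
c1 [645.  78. 222.]
c2 [ 682. -229.   -0.]
c3 [ 420. -128.  221.]
c4 [471. 117. 188.]
floor [557. -31. 188.]
sc pep [452. -15. 269.]
sc salt [555. 102. 265.]
sc jar [ 586. -127.  250.]
sc mug [459. 380.  79.]
218.48862793781066 ((535.3762817382812, -22.200714111328125), (267.0060729980469, 196.2457275390625), 77.50377655029297) 2990
```

View pics/topc.png

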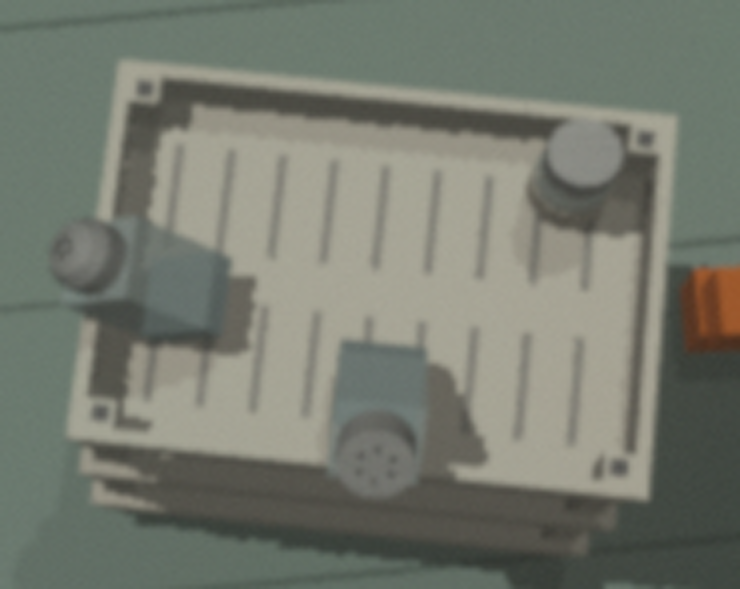

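View pics/scc.png

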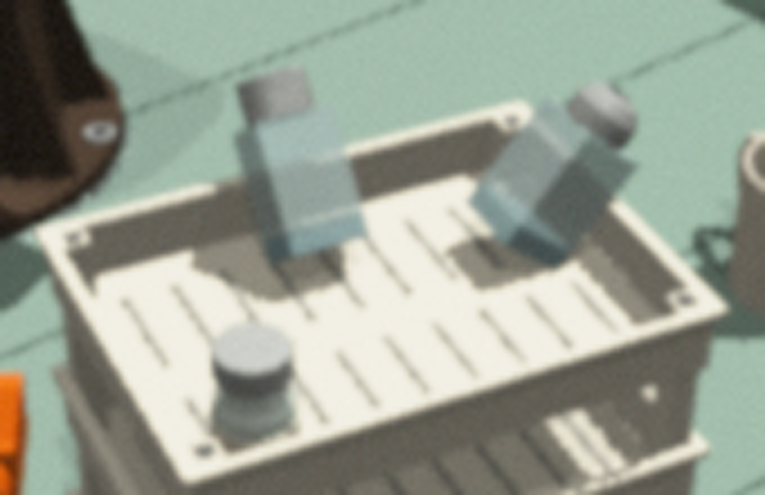

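The crops show the salt leaning left over the wall, with its cap at about (88,255) in the top crop. The pepper leans over the front wall with its cap at about (376,455). Both sit square to the rack, which is yawed about -12°. The jar stands clear at (585,155).

Run:
```python
from h import *
c=np.array([535.4,-22.2]); a=np.deg2rad(-12.5); ex=np.array([np.cos(a),np.sin(a)]); ey=np.array([-ex[1],ex[0]])
np.savez("rack.npz",c=c,ex=ex,ey=ey)
Ps=[]
for n in("top","scene"):
    d=np.load(n+"0.npz")["d"]; C=cloud(n,d)[d>0]; X=(C[:,:2]-c)@np.c_[ex,ey]; Q=np.c_[X,C[:,2]]
    for k,b in dict(rim=(-110,110,-145,145,205,224),salt=(-60,20,90,170,228,300),salthi=(-60,20,90,170,255,300),pep=(-150,-60,-50,40,228,300),pephi=(-150,-60,-50,40,255,300),floor=(0,60,-50,50,170,200)).items():
        m=(Q[:,0]>b[0])&(Q[:,0]<b[1])&(Q[:,1]>b[2])&(Q[:,1]<b[3])&(Q[:,2]>b[4])&(Q[:,2]<b[5])
        q=Q[m]; print(n,k,len(q),np.percentile(q,[2,50,98],axis=0).round(0).tolist())
def W(xr,yr): return (c+xr*ex+yr*ey).round(1)
s=readout.read_state(); R=cv2.Rodrigues(np.zeros(3))[0]
from scipy.spatial.transform import Rotation as Ro
M=Ro.from_quat(np.roll(s["tool_rot"],-1)).as_matrix(); print(M.round(3))
def rows(xr,yr,z): return ((M.T@(np.r_[W(xr,yr),z]-s["ee_pos"]))/40).round(2)
for p in[(-70,-9,330),(-70,-9,240),(-21,172,330),(-21,172,232)]: print(p,W(*p[:2]),rows(*p))
```

```text
top rim 2729 [[-97.0, -132.0, 206.0], [23.0, -8.0, 218.0], [96.0, 129.0, 223.0]]
top salt 737 [[-38.0, 91.0, 233.0], [-23.0, 115.0, 259.0], [1.0, 142.0, 273.0]]
top salthi 469 [[-37.0, 102.0, 256.0], [-21.0, 120.0, 264.0], [-0.0, 143.0, 274.0]]
top pep 659 [[-115.0, -27.0, 242.0], [-91.0, -7.0, 262.0], [-62.0, 12.0, 277.0]]
top pephi 534 [[-115.0, -26.0, 256.0], [-94.0, -8.0, 264.0], [-70.0, 10.0, 278.0]]
top floor 1556 [[1.0, -48.0, 183.0], [29.0, -0.0, 187.0], [59.0, 48.0, 191.0]]
scene rim 2501 [[-95.0, -131.0, 205.0], [26.0, -19.0, 218.0], [97.0, 129.0, 223.0]]
scene salt 544 [[-36.0, 91.0, 230.0], [-5.0, 112.0, 253.0], [4.0, 139.0, 272.0]]
scene salthi 244 [[-35.0, 104.0, 255.0], [-9.0, 120.0, 263.0], [3.0, 142.0, 273.0]]
scene pep 421 [[-98.0, -26.0, 232.0], [-75.0, -12.0, 259.0], [-61.0, 12.0, 277.0]]
scene pephi 257 [[-99.0, -25.0, 255.0], [-82.0, -9.0, 263.0], [-68.0, 12.0, 278.0]]
scene floor 813 [[1.0, -47.0, 185.0], [30.0, -0.0, 188.0], [55.0, 48.0, 190.0]]
[[ 0.961  0.277 -0.   ]
 [ 0.277 -0.961  0.001]
 [ 0.    -0.001 -1.   ]]
(-70, -9, 330) [465.1 -15.8] [ 11.06 -12.64  -2.47]
(-70, -9, 240) [465.1 -15.8] [ 11.06 -12.64  -0.22]
(-21, 172, 330) [552.1 150.3] [ 14.3  -16.03  -2.46]
(-21, 172, 232) [552.1 150.3] [ 1.430e+01 -1.603e+01 -1.000e-02]
```

```bash
python3 -m jog '[[0,0,-1,0,255],[0,0,-2,0,255],[0.9,-0.4,-2.7,-1,255],[1.8,-0.8,-2.7,-2,255],[2.7,-1.2,-2.7,-3,255],[3.6,-1.6,-2.7,-4,255],[4.5,-2,-2.7,-5,255],[5.4,-2.4,-2.7,-6,255],[6.3,-2.8,-2.7,-7,255],[7.2,-3.3,-2.7,-8,255],[8.1,-3.7,-2.7,-9,255],[9,-4.1,-2.7,-10,255],[9.9,-4.5,-2.7,-10.2,255],[10.8,-4.9,-2.7,-10.2,255],[11.4,-5.15,-2.7,-10.2,255],[11.4,-5.15,-2.7,-10.2,255],[11.4,-5.15,-2.7,-10.2,255]]'
cat >> h.py <<'E'
from scipy.spatial.transform import Rotation as Ro
def where(*targets):
    k=np.load("rack.npz"); s=readout.read_state(); M=Ro.from_quat(np.roll(s["tool_rot"],-1)).as_matrix(); e=np.array(s["ee_pos"])
    print("t",round(s["time_s"],2),"rack xyz",(np.c_[k["ex"],k["ey"]].T@(e[:2]-k["c"])).round(1),round(e[2],1),"F",np.round(s["contact_force"],1),"head",np.rad2deg(np.arctan2(M[1,0],M[0,0])).round(1),s["grip_width"])
    for x,y,z in targets: print((x,y,z),(M.T@(np.r_[k["c"]+x*k["ex"]+y*k["ey"],z]-e)/40).round(2))
E
python3 -c "
from h import *
where((-18,175,330),(-18,175,234))"
```

```text
time_s: 1.52
ee_pos: [562.0, -298.9, 338.6]
tool_rot: [-0.0, 0.78, 0.625, -0.0]
contact_force: [-0.4, -0.5, 0.4]
grip_width: 0.002
grip_force: 0.0
t 1.52 rack xyz [  85.9 -264.4] 338.6 F [-0.4 -0.5  0.4] head 77.4 0.001877213872386713
(-18, 175, 330) [10.98 -2.61  0.22]
(-18, 175, 234) [10.98 -2.61  2.62]
```

```bash
python3 -m jog '[[1,-0.24,0,0,255],[2,-0.48,0,0,255],[3,-0.7,0,0,255],[4,-0.95,0,0,255],[5,-1.2,0,0,255],[6,-1.43,0,0,255],[7,-1.66,0,0,255],[8,-1.9,0,0,255],[9,-2.14,0,0,255],[10,-2.4,0,0,255],[11,-2.61,0,0,255],[11,-2.61,0.5,0,255],[11,-2.61,1.2,0,255],[11,-2.61,2,0,255],[11,-2.61,2.6,0,255],[11,-2.61,2.6,0,255],[11,-2.61,2.6,0,255]]'
python3 - <<'E'
from h import *
where((-18,130,234))
p,d=read_camera("scene"); cv2.imwrite("pics/s1.png",cv2.resize(p[130:270,180:380,::-1],None,fx=4,fy=4,interpolation=cv2.INTER_CUBIC))
E
```

```text
time_s: 2.93
ee_pos: [555.6, 150.9, 234.9]
tool_rot: [-0.0, 0.781, 0.624, -0.001]
contact_force: [0.5, -0.2, 0.4]
grip_width: 0.002
grip_force: 0.0
t 2.93 rack xyz [-17.8 173.4] 234.9 F [ 0.5 -0.2  0.4] head 77.2 0.0015996090279206394
(-18, 130, 234) [-1.09 -0.    0.02]
```

View pics/s1.png

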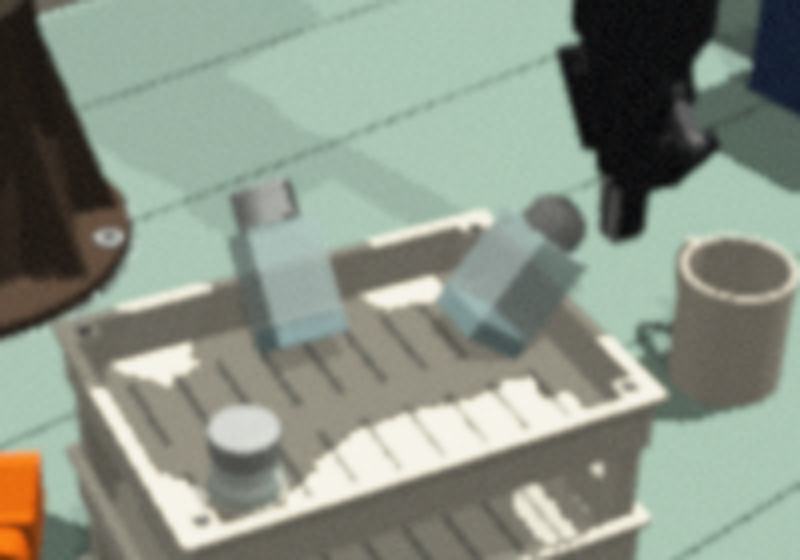

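The shut fingertip at crop (622,225) is just outside the salt's cap at (557,222), level with it. Pushing in slowly now.

```bash
python3 -m jog '[[-0.1,0,0,0,255],[-0.2,0,0,0,255],[-0.27,0,0,0,255],[-0.33,0,0,0,255],[-0.39,0,0,0,255],[-0.45,0,0,0,255],[-0.51,0,0,0,255],[-0.57,0,0,0,255],[-0.63,0,0,0,255],[-0.69,0,0,0,255],[-0.75,0,0,0,255],[-0.81,0,0,0,255],[-0.87,0,0,0,255],[-0.93,0,0,0,255],[-0.97,0,0,0,255],[-0.97,0,0,0,255]]'
python3 - <<'E'
from h import *
where()
p,d=read_camera("scene"); cv2.imwrite("pics/s2.png",cv2.resize(p[130:270,180:380,::-1],None,fx=4,fy=4,interpolation=cv2.INTER_CUBIC))
E
```

```text
time_s: 4.32
ee_pos: [547.6, 113.8, 235.3]
tool_rot: [0.0, 0.781, 0.624, -0.0]
contact_force: [0.0, 0.3, 0.9]
grip_width: 0.0
grip_force: 0.0
t 4.32 rack xyz [-17.5 135.4] 235.3 F [0.  0.3 0.9] head 77.3 0.00042206313206332184
```

View pics/s2.png

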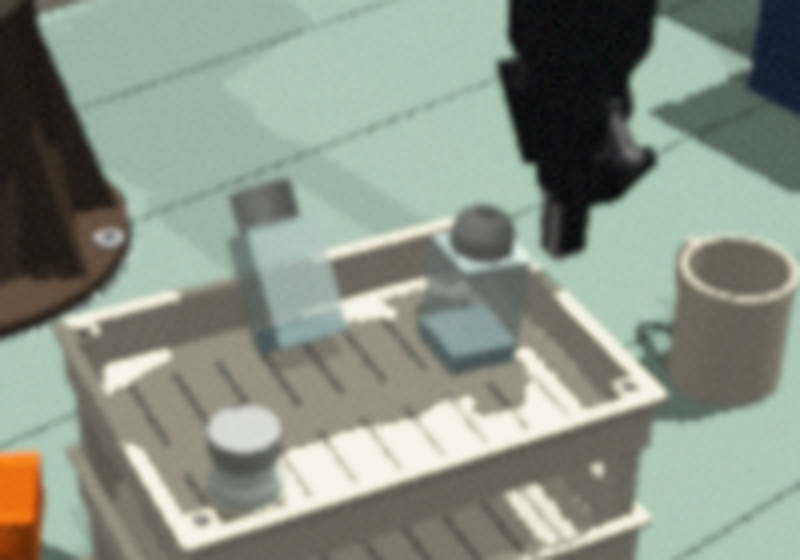

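The salt now stands upright, with its cap at crop (483,230) and the finger clear of it. Next I back off, rise, open the hand and go over the pepper. I'll straddle it with the near finger outside the front wall.

```bash
python3 -m jog '[[0.3,0,0,0,255],[0.5,0,-0.5,0,255],[0.5,0,-1.4,0,255],[0.5,0,-2.3,0,0],[0.1,-0.2,-2.6,0,0],[-0.7,-0.5,-2.6,0,0],[-1.5,-0.8,-2.6,0,0],[-2.3,-1.1,-2.6,0,0],[-3,-1.4,-2.6,0,0],[-3.56,-1.58,-2.6,0,0],[-3.56,-1.58,-2.6,0,0],[-3.56,-1.58,-2.6,0,0],[-3.56,-1.58,-2.6,0,0],[-3.56,-1.58,-2.6,0,0]]'
python3 - <<'E'
from h import *
where((-81,-7,225))
p,d=read_camera("scene"); C=cloud("scene",d)
E
```

```text
time_s: 5.53
ee_pos: [455.3, -10.1, 339.3]
tool_rot: [-0.0, 0.781, 0.625, 0.0]
contact_force: [-0.4, 0.5, 0.5]
grip_width: 1.003
grip_force: 0.0
t 5.53 rack xyz [-80.8  -5.5] 339.3 F [-0.4  0.5  0.5] head 77.3 1.0031928413531128
(-81, -7, 225) [-0.04 -0.    2.86]
```

```bash
python3 -m jog '[[-0.04,-0.05,0.5,0,0],[-0.04,-0.05,1,0,0],[-0.04,-0.05,1.4,0,0],[-0.04,-0.05,1.4,0,0]]'
python3 - <<'E'
from h import *
where((-81,-7,225))
p,d=read_camera("scene"); cv2.imwrite("pics/s3.png",cv2.resize(p[130:270,180:380,::-1],None,fx=4,fy=4,interpolation=cv2.INTER_CUBIC))
E
```

```text
time_s: 5.92
ee_pos: [451.1, -11.2, 280.6]
tool_rot: [-0.002, 0.781, 0.625, -0.002]
contact_force: [-0.4, 0.5, -0.4]
grip_width: 0.997
grip_force: 0.0
t 5.92 rack xyz [-84.7  -7.5] 280.6 F [-0.4  0.5 -0.4] head 77.3 0.9971763127548223
(-81, -7, 225) [0.01 0.1  1.39]
```

View pics/s3.png

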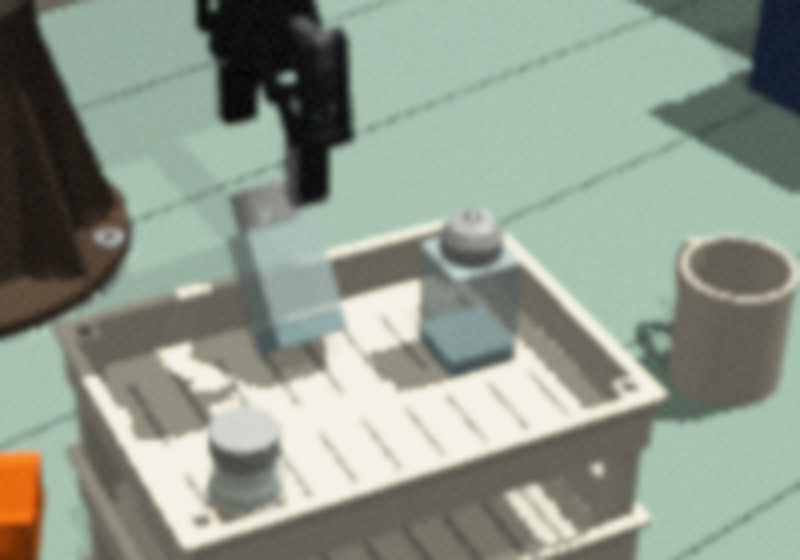

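The hand straddles the pepper: the far finger is at crop (310,180) inside and the near finger at (237,100) outside. The salt stands. I'll descend, then push along tool +y.

```bash
python3 -m jog '[[0,0.08,0.2,0,0],[0,0.08,0.5,0,0],[0,0.08,0.8,0,0],[0,0.08,1.1,0,0],[0,0.08,1.35,0,0],[0,0.08,1.35,0,0],[0,0.08,1.35,0,0]]'
python3 -c "
from h import *
where((-45,-7,225))"
```

```text
time_s: 6.55
ee_pos: [456.0, -12.6, 229.6]
tool_rot: [0.0, 0.781, 0.625, 0.0]
contact_force: [0.1, 0.0, 0.5]
grip_width: 1.003
grip_force: 0.0
t 6.55 rack xyz [-79.6  -7.8] 229.6 F [0.1 0.  0.5] head 77.3 1.0033630987806068
(-45, -7, 225) [0.02 0.86 0.12]
```

```bash
python3 -m jog '[[0,0.05,0,0,0],[0,0.1,0,0,0],[0,0.15,0,0,0],[0,0.2,0,0,0],[0,0.25,0,0,0],[0,0.3,0,0,0],[0,0.35,0,0,0],[0,0.4,0,0,0],[0,0.45,0,0,0],[0,0.5,0,0,0],[0,0.55,0,0,0],[0,0.6,0,0,0],[0,0.65,0,0,0],[0,0.7,0,0,0],[0,0.75,0,0,0],[0,0.8,0,0,0],[0,0.85,0,0,0],[0,0.85,0,0,0],[0,0.85,0,0,0]]'
python3 - <<'E'
from h import *
where()
p,d=read_camera("scene"); cv2.imwrite("pics/s4.png",cv2.resize(p[130:270,180:380,::-1],None,fx=4,fy=4,interpolation=cv2.INTER_CUBIC))
E
```

```text
time_s: 8.13
ee_pos: [488.7, -20.2, 229.2]
tool_rot: [-0.0, 0.781, 0.624, -0.0]
contact_force: [0.6, -0.4, -0.9]
grip_width: 0.999
grip_force: 0.0
t 8.13 rack xyz [-46.   -8.2] 229.2 F [ 0.6 -0.4 -0.9] head 77.3 0.9993514287254139
```

View pics/s4.png

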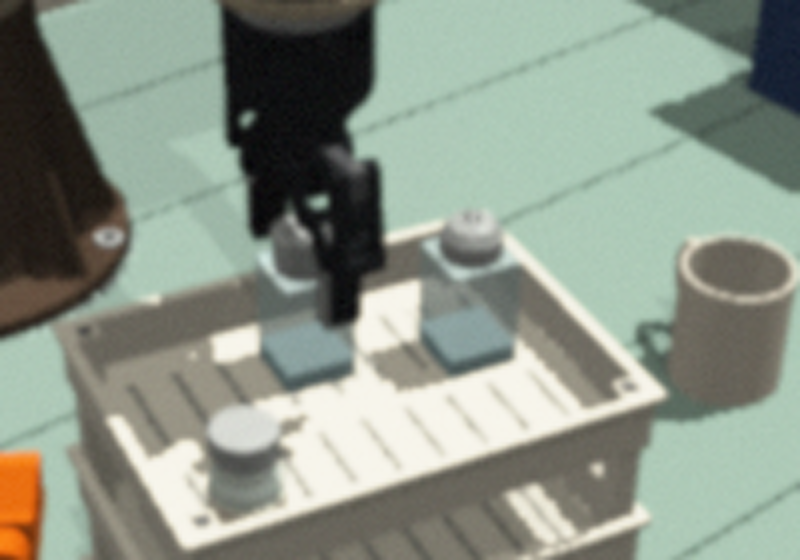

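The pepper stands upright with its base at crop (307,355), clear between the open fingers. I'll rise straight up.

```bash
python3 -m jog '[[0,0,-0.3,0,0],[0,0,-0.8,0,0],[0,0,-1.5,0,0],[0,0,-2.4,0,0],[0,0,-3.3,0,0],[0,0,-4,0,0],[-1,0,-4,0,0],[-2,0,-4,0,0],[-3,0,-4,0,0],[-4,0,-4,0,0],[-5,0,-4,0,0],[-5,0,-4,0,0],[-5,0,-4,0,0],[-5,0,-4,0,0],[-5,0,-4,0,0],[-5,0,-4,0,0]]'
python3 - <<'E'
from h import *
where()
k=np.load("rack.npz"); im=[]
for n in("top","scene"):
    p,d=read_camera(n); o=np.load(n+"0.npz"); C=cloud(n,d); X=(C[...,:2]-k["c"])@np.c_[k["ex"],k["ey"]]
    for nm,(x,y) in dict(salt=(-18,78),pep=(-43,-7),jar=(35,-108)).items():
        m=(d>0)&(abs(X[...,0]-x)<30)&(abs(X[...,1]-y)<30)&(C[...,2]>238)&(C[...,2]<290)
        print(n,nm,m.sum(),X[m].mean(0).round(0),np.percentile(C[m][:,2],[50,95]).round(0))
    a=(p[100:280,190:400] if n=="top" else p[130:310,180:390])[:,:,::-1]; im.append(a)
cv2.imwrite("pics/end.png",cv2.resize(np.hstack(im),(800,343),interpolation=cv2.INTER_CUBIC))
E
```

```text
time_s: 9.52
ee_pos: [444.9, -214.1, 389.3]
tool_rot: [-0.0, 0.781, 0.625, 0.0]
contact_force: [0.2, -0.1, 0.1]
grip_width: 1.003
grip_force: 0.0
t 9.52 rack xyz [ -46.8 -207. ] 389.3 F [ 0.2 -0.1  0.1] head 77.4 1.002961161242116
top salt 544 [-23.  76.] [265. 276.]
top pep 559 [-48.  -7.] [273. 277.]
top jar 165 [ 54. -90.] [248. 251.]
scene salt 419 [-8. 74.] [255. 275.]
scene pep 476 [-34. -10.] [258. 276.]
scene jar 86 [ 56. -91.] [249. 251.]
```

View pics/end.png

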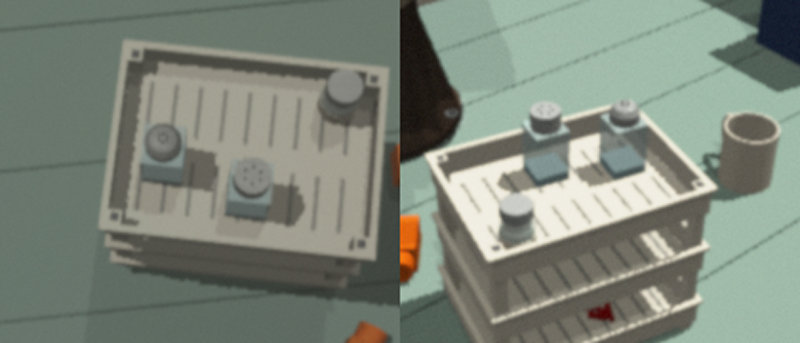

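Both shakers stand upright on the floor: salt at (163,145) and pepper at (252,180) in the left panel. Their tops are at about z 276, which is 188 + 88. The hand is clear and the jar and mug have not moved.

```bash
python3 -c "
from cell import job_done
print(job_done())"
```

```text
the job is handed in; nothing more can be done
None
```

I pushed the salt and pepper shakers back upright on the floor of the top tier, moved the hand clear, and handed the job in at about 10 s; the hand-in returned no verdict.

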